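# Tap-centre a bud vase on a banding wheel

## Task

The leather-hard clay bud vase was set down off-centre on the small banding wheel. Centre it on the wheel with light taps or nudges of the closed fingertips low on its side, so that the gap to the engraved rings is even all round, and leave it standing there by itself with the hand clear. It is top-heavy and soft: do not take it between the fingers, lift it, push it hard, make it rock over or knock it off, and leave the other things on the bench where they are.

Things in the scene. Friction and masses are not known exactly. Their poses are not given: they have to be found in the camera images.
- vase: Grey unfired clay bud vase, 78 mm tall, 0.10-0.21 kg, the only piece on the wheel, 22-37 mm off centre. Round about its z axis (up): foot 44 mm across, belly 52 mm at 19 mm height, neck 21 mm at 60-68 mm, lip 29 mm. Origin: centre of the foot's underside. Friction on the wheel 0.5-0.7: pushed below 28 mm above the wheel it slides, higher it tips over; 6 N dents it.
- wheel_center (a point): Centre of the top face of the banding wheel's flat metal head, on its vertical axis: 140 mm across, 12 mm thick, top 60 mm above the table, with rings 64, 88 and 112 mm across engraved. Its foot is fixed; the head turns freely about the axis, but not if pushed towards the axis. Within 110 mm of the axis nothing but the vase stands higher than 45 mm above the table.
- jar: Dark jar of underglaze with white lid, 68 mm in diameter, 82 mm tall, loose bystander on the bench near the wheel; origin at the centre of its underside.
- beaker: Empty unfired clay beaker, 62 mm in diameter, 70 mm tall, loose bystander near the wheel; origin at the centre of its underside.
- mould: Half of a plaster mould with the cavity up, block of 96 x 130 x 42 mm, loose bystander; origin at the centre of its underside, y along its length.
- knife: Fettling knife lying flat, 200 mm long, 9 mm thick, loose bystander on the robot's side of the wheel; origin near its middle on the bench, x along it.
- looptool: Loop trimming tool with wooden handle lying flat, 170 mm long, 13 mm thick, loose bystander; origin near its middle on the bench, x along it.
- rib: Wooden shaping rib, flat, 106 x 50 x 5 mm, loose bystander; origin at the centre of its underside.
- brush: Glaze brush lying flat, 194 mm long, 11 mm thick, loose bystander beyond the wheel; origin on the bench under it, x along it.
Things that resemble listed ones, but are neither listed nor needed, are in the scene too. What is shaped like the part that bears wheel_center but green, purple or red is not meant.

How it is judged:
At the end, for the whole second after the job is handed in: The vase stands upright (within 3 degrees) and still on the wheel's head, the centre of its foot within 5 mm of the wheel's axis, and every other loose thing is within 20 mm of where it started (horizontal distance between vase and wheel_center below 0.005 m and z of vase in the frame of wheel_center between -0.004 and 0.004 m and angle between vase's own z axis and vertical below 0.05 rad and linear speed of vase below 0.01 m/s and distance of each of jar, beaker, mould, knife, looptool, rib, brush from where it was at the start of the episode below 0.02 m); the robot touches nothing.
It fails at once if the vase is lifted off the wheel (10 mm) (z of vase in the frame of wheel_center above 0.01 m).
It fails at once if the vase is rocked over by more than 15 degrees or knocked off the wheel (angle between vase's own z axis and vertical above 0.26 rad or z of vase in the frame of wheel_center below -0.01 m).
It fails at once if the vase is pushed or squeezed with more than 6 N (contact force between the fingers and vase above 6 N).
It fails at once if the vase is touched while it is between the fingers (the grasp point within 15 mm of its axis) (horizontal distance between the grasp point and vase below 0.015 m and contact force between the fingers and vase above 0.3 N).
It fails at once if another thing on the bench is moved by more than 20 mm (distance of any of jar, beaker, mould, knife, looptool, rib, brush from where it was at the start of the episode above 0.02 m).
It also fails if it takes over 45 s, if anything falls off the work surface, if the arm or the gripper's body presses on something with over 40 N, if the wrist force passes 120 N, or if a joint passes its speed limit or range.

## Robot

A 6-joint arm with a two-finger parallel gripper is mounted at the origin on the work surface. World frame = base frame: x ahead of the robot, y to its left, z up, the work surface at z = 0. Lengths are in m, angles in rad, forces in N, time in s.
With the tool pointing down it reaches from about 0.25 to 0.775 m from the base axis. Payload 4 kg.
Tool frame: the origin (TCP) lies midway between the tips of the shut fingers; the grasp point (between the pads) lies 19 mm behind it; z points along the fingers, x is the direction in which the jaws open and shut, and the axes are right-handed (so a half turn about z gives the same grasp; the last joint's range is limited). The gripper opens to 94 mm and grips with 3 to 60 N. Pads are 16 mm wide; open, the fingers measure 119 mm over their backs; the gripper's body (75 mm by 177 mm) begins 78 mm behind the grasp point.
Start: joints at [1.241, 0.087, 1.371, -0, 1.684, -0.103], TCP at [0.124, 0.536, 0.206] pointing down, gripper open.
Joint ranges: [-3.1, 3.1], [-0.76, 2.03], [0.27, 2.55], [-1.08, 4.22], [0.17, 2.65], [-2.57, 2.57]. Speed limits (rad/s): [2.79, 2.79, 3.14, 3.14, 3.14, 3.14].

## Interface

Orientations are given as [roll, pitch, yaw] about the fixed x, y, z axes, in that order (R = Rz(yaw) Ry(pitch) Rx(roll)).
In Python, from bench import robot gives the robot as it stands.
- The arm moves only by the shell command python3 -m handwheel 'ROWS'. ROWS is a JSON object of lists of equal length, an entry for each row: "delta_pos": the shift along the tool's x, y, z in mm, a list of three; "rotation": the turn, a rotation vector about the tool's x, y, z in rad, a list of three; "claw": the closure, from -1 (fully open) to 1 (shut). In form: {"delta_pos": [[tx, ty, tz], ...], "rotation": [[wx, wy, wz], ...], "claw": [claw, ...]}. A call has exactly 8 rows; each row shifts and turns the commanded pose from where the row before left it, along the tool's axes as they then stand; what a row does not reach is not made up. A row lasts 1/8 s, in which the tool goes at most 62.5 mm and 10.7 degrees, less where a joint would pass 70% of its speed; a pose out of reach is approached as far as the arm can. A call with a gripper value outside its range is refused whole. The fingers move at their own pace and stop on an object; the grip force is fixed at half the most. Time passes only in rows, so rows that do not move let the fingers close, or fill a call up. It gives the time, the measured TCP pose, the force and the opening at its end, in the units of the state.
- robot.get_obs(): the state, without advancing time (a new reading comes with each control period).
- robot.snapshot(name): name is "scene" or "side" or "wrist"; returns a dict with "color" (400x640x3 uint8, red, green, blue), "intrinsics" (3x3 intrinsics, pixels), "k1" (the pictures are not rectified: a ray, as slopes to the right and down, at radius r is drawn at 1 + k1 r^2 times it, then the intrinsics apply), "eye" and "rotation" of the camera in the world. Camera axes: x right, y down, z forward; pixel columns grow to the right and rows downward; lengths in m; the calibration is good to about 2 mm. A picture is of the moment at which its call begins. There is no depth.
- robot.close_job(): hands the job in, once; it reports no verdict.
The state is a dict: "time": time; "joint_positions": joint angles; "qvel": joint speeds; "joint_torque": joint torques, N m; "tool_pos": TCP position; "ee_rot": TCP orientation; "wrist_force": force on the tool from outside, world axes, zero at the start; "wrist_torque": the same for the moment, N m; "width": finger opening in m.
Only numpy, scipy, OpenCV 4.12 (cv2) and the standard library are available. Lean on these libraries where they do the work, as an engineer would, in place of code of your own. Each camera call takes 0.05 s, during which the arm holds its last target.

## Working session

There is one attempt and no reset: what is moved stays moved. The work goes in short steps, Python scripts to look and compute and a shell command to move; the robot and the scene stay as the last step left them, time stands still between calls to the robot, and variables do not carry over. Pictures are saved under pics/ and viewed, and the job is handed in when it is done.

```bash
ls; mkdir -p pics
python3 - <<'E'
from bench import robot
import cv2,pickle
o=robot.get_obs();print(o)
for n in ["scene","side","wrist"]:
    s=robot.snapshot(n)
    pickle.dump(s,open(f"pics/{n}0.pkl","wb"))
    cv2.imwrite(f"pics/{n}0.png",s["color"][:,:,::-1])
    print(n,s["intrinsics"],s["k1"],s["eye"],s["rotation"])
E
```

```text
pics
{'time': 0.0, 'joint_positions': array([ 1.24090900e+00,  8.79415376e-02,  1.37220804e+00, -2.68958812e-05,
        1.68359180e+00, -1.03118037e-01]), 'qvel': array([ 0.00125069,  0.00148427,  0.00127351,  0.00012534, -0.00160661,
       -0.00016565]), 'joint_torque': array([-9.51744914e-04, -3.40167904e+01, -3.02433157e+01,  7.17888563e-02,
        3.27030849e-02, -1.54444560e-04]), 'tool_pos': array([0.12350649, 0.53540599, 0.20433498]), 'ee_rot': array([-3.14139806e+00,  2.14006167e-03,  1.34402425e+00]), 'wrist_force': array([-0.07155956,  0.40463259, -0.06418634]), 'wrist_torque': array([ 0.00056685,  0.00125341, -0.0534076 ]), 'width': 0.09355912173103323}
scene [[451.47894181   0.         317.66121427]
 [  0.         451.47894181 198.72108609]
 [  0.           0.           1.        ]] -0.1326848210852933 [1.11264987 0.24162408 1.06998989] [-2.55524319  0.00274376  1.86270958]
side [[503.07967739   0.         326.06613408]
 [  0.         503.07967739 198.88521414]
 [  0.           0.           1.        ]] -0.07622631243660163 [ 0.04014324 -1.0810094   0.83050171] [-2.11752775  0.00302257 -0.36471026]
wrist [[284.4505184    0.         324.25936265]
 [  0.         284.4505184  197.76916944]
 [  0.           0.           1.        ]] -0.00880029374722457 [0.04855514 0.55356734 0.38448267] [2.87677737e+00 1.60759566e-03 1.34305235e+00]
```

View pics/scene0.png

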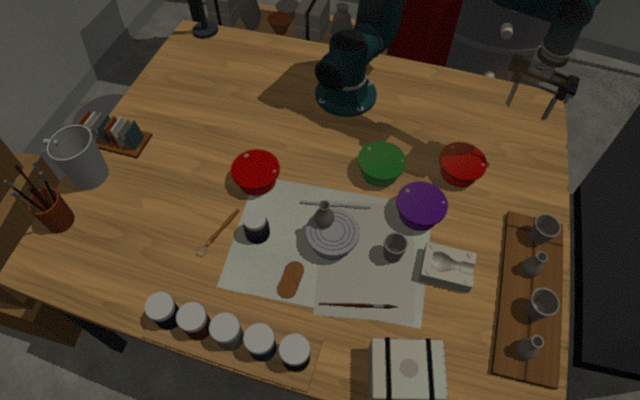

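View pics/side0.png

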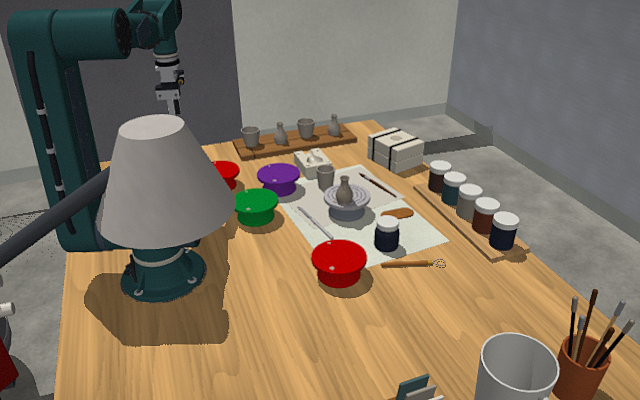

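View pics/wrist0.png

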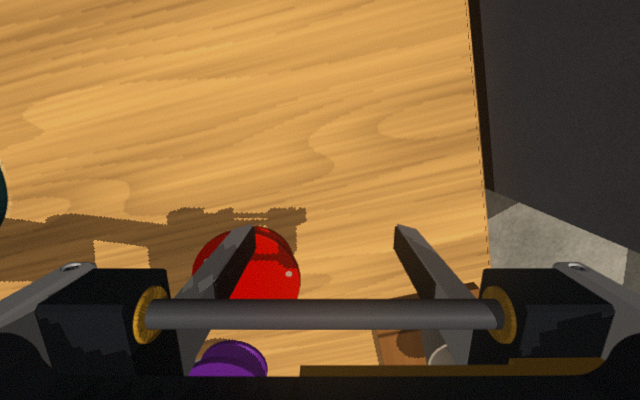

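The scene picture shows the grey metal wheel around (332,233) with the grey vase at about (324,214), towards the robot. The jar is at (257,224) and the beaker at (395,246). The green, purple and red wheel-shaped pieces are not the one meant. I'll enlarge this area to confirm.

```bash
cat > h.py <<'E'
import numpy as np,cv2,pickle
from scipy.spatial.transform import Rotation as R
from scipy.optimize import least_squares
def load(f): return pickle.load(open(f,'rb'))
def rot(s): return R.from_euler('xyz',s['rotation']).as_matrix()
def proj(s,P):
    P=np.atleast_2d(P); c=(P-s['eye'])@rot(s); q=c[:,:2]/c[:,2:]
    r2=(q**2).sum(1,keepdims=True); q=q*(1+s['k1']*r2)
    K=s['intrinsics']; return q*[K[0,0],K[1,1]]+[K[0,2],K[1,2]]
def ray(s,uv):
    K=s['intrinsics']; d=(np.array(uv,float)-[K[0,2],K[1,2]])/[K[0,0],K[1,1]]
    q=d.copy()
    for _ in range(30): q=d/(1+s['k1']*(q@q))
    return rot(s)@np.array([q[0],q[1],1.])
def atz(s,uv,z):
    d=ray(s,uv); return s['eye']+d*(z-s['eye'][2])/d[2]
def circ(c,r,z,n=72):
    t=np.linspace(0,2*np.pi,n); return np.c_[c[0]+r*np.cos(t),c[1]+r*np.sin(t),0*t+z]
def crop(s,x0,y0,x1,y1,k,out,polys=()):
    im=cv2.resize(s['color'][y0:y1,x0:x1,::-1],None,fx=k,fy=k,interpolation=cv2.INTER_CUBIC)
    im=cv2.convertScaleAbs(im,alpha=1.3)
    for p,col in polys:
        q=((proj(s,p)-[x0,y0]+.5)*k-.5); cv2.polylines(im,[np.round(q).astype(int)],False,col,1)
    cv2.imwrite(out,im)
E
python3 - <<'E'
from h import *
s=load('pics/scene0.pkl'); print(proj(s,[0,0,0]),proj(s,[.124,.536,.206]))
d=load('pics/side0.pkl'); print(proj(d,[0,0,0]),proj(d,[.124,.536,.206]))
w=load('pics/wrist0.pkl'); print(proj(w,[.124,.536,.206]))
print(atz(s,[332,233],.06),atz(d,[347,197],.06))
crop(s,220,180,460,320,3,'pics/s0c.png')
crop(d,270,130,460,270,4,'pics/d0c.png')
E
```

```text
[[344.71569099  94.44048123]] [[524.8774847  110.96080621]]
[[162.78055544 273.78800623]] [[175.25640592 118.03635222]]
[[324.56537498 239.19994378]]
[0.56125799 0.11134748 0.06      ] [0.55120796 0.09016932 0.06      ]
```

View pics/s0c.png

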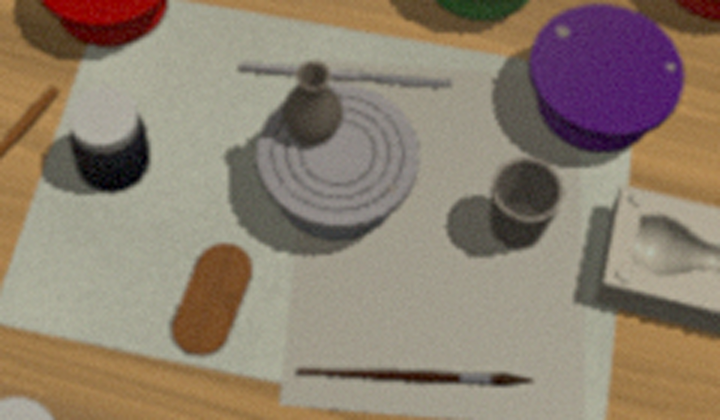

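View pics/d0c.png

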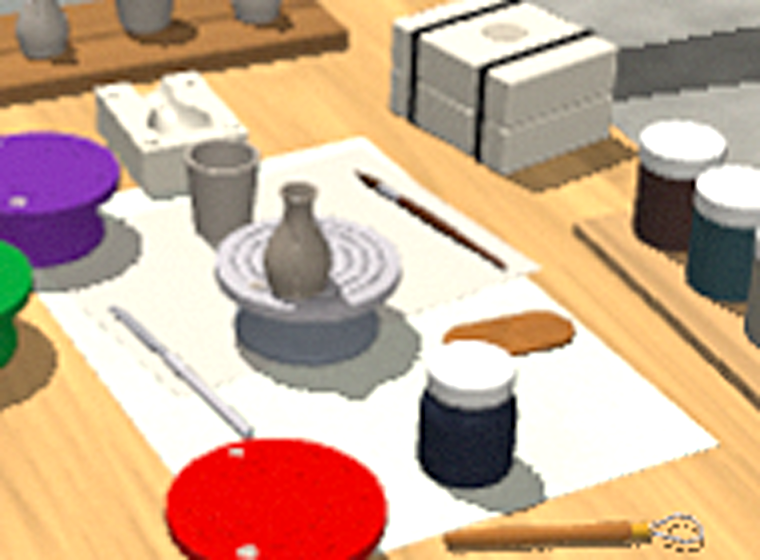

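The crops confirm it. The silver-grey wheel with engraved rings carries the only vase on a wheel, and the other vases stand on the shelf board. Next I measure the wheel and vase by overlaying the known outlines.

Run:
```python
from h import *
s=load('pics/scene0.pkl');d=load('pics/side0.pkl')
crop(s,298,192,368,264,8,'pics/s0d.png')
crop(d,318,170,378,224,10,'pics/d0d.png')
```

```text
(no output)
```

View pics/s0d.png

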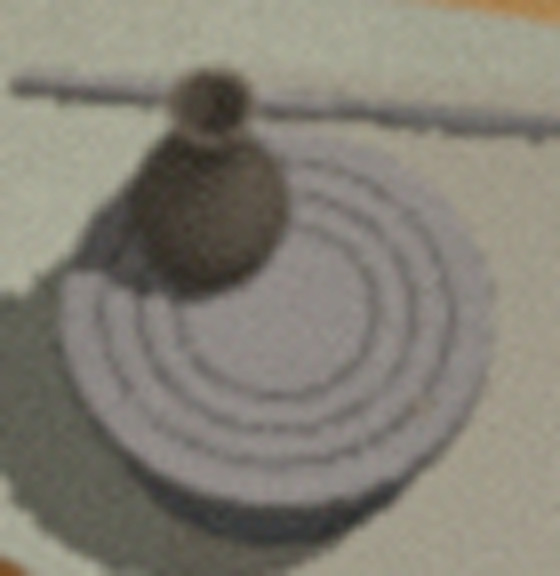

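View pics/d0d.png

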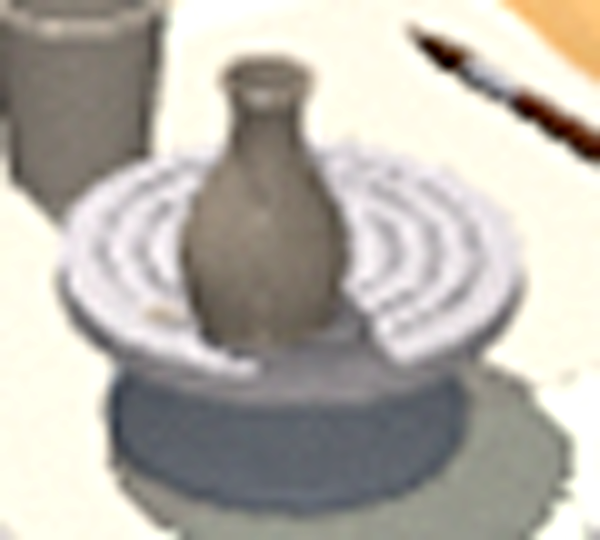

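Run:
```python
from h import *
s=load('pics/scene0.pkl');d=load('pics/side0.pkl')
def fit(cam,x0,y0,k,pts):
    W=[];r=[]
    for (u,v,rr) in pts:
        W.append(atz(cam,[x0+(u+.5)/k-.5,y0+(v+.5)/k-.5],.06)[:2]);r.append(rr)
    W=np.array(W);r=np.array(r)
    f=lambda c:np.hypot(*(W-c).T)-r
    o=least_squares(f,W.mean(0),loss='soft_l1',f_scale=.002);print(o.x,(1e3*f(o.x)).round(1));return o.x
cs=fit(s,298,192,8,[(372,310,.032),(280,393,.032),(178,310,.032),(340,245,.032),(270,462,.056),(452,320,.056),(103,320,.056),(330,165,.056),(413,310,.044),(280,430,.044),(142,315,.044),(320,198,.044),(62,330,.07),(492,310,.07)])
cd=fit(d,318,170,10,[(58,255,.07),(522,260,.07),(100,250,.056),(475,255,.056),(435,255,.044),(398,255,.032)])
prof=[(.022,0),(.0255,.012),(.026,.019),(.0255,.025),(.0105,.06),(.0105,.068),(.0145,.078)]
# vase by lip centre, belly sides
def W(cam,x0,y0,k,u,v,z): return atz(cam,[x0+(u+.5)/k-.5,y0+(v+.5)/k-.5],z)
ls=W(s,298,192,8,212,98,.138); ld=W(d,318,170,10,268,72,.138)
print('lip',ls,ld,'off',ls[:2]-cs,ld[:2]-cd)
def draw(cam,c,v):
    P=[(circ(c,r,.06),(0,0,255)) for r in (.032,.044,.056,.07)]
    P+=[(circ(v,r,.06+z),(0,255,0)) for r,z in prof]; return P
crop(s,298,192,368,264,8,'pics/s0e.png',draw(s,cs,ls))
crop(d,318,170,378,224,10,'pics/d0e.png',draw(d,cd,ld))
```

```text
[0.55243667 0.10916389] [-1.3 -0.6 -0.4 -0.8 -0.1  0.5 -0.1  0.7 -0.1  0.6 -0.7 -0.5 -0.7 -0.7]
[0.55618646 0.10621691] [-0.7 -0.3  0.6 -0.4 -0.2  0.8]
lip [0.53036649 0.0804209  0.138     ] [0.53603174 0.07740235 0.138     ] off [-0.02207018 -0.02874299] [-0.02015472 -0.02881456]
```

View pics/s0e.png

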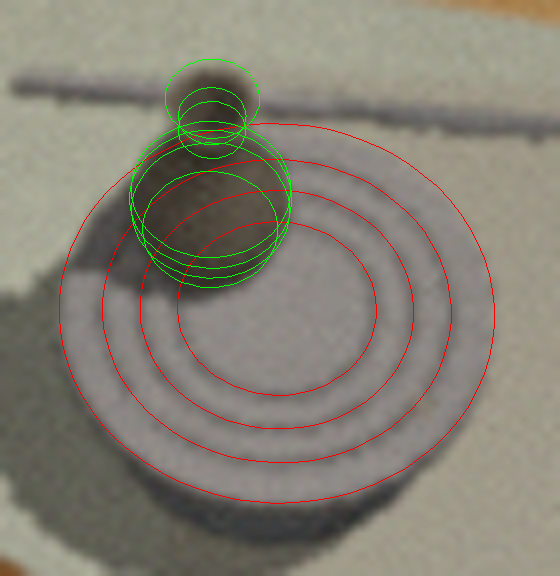

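View pics/d0e.png

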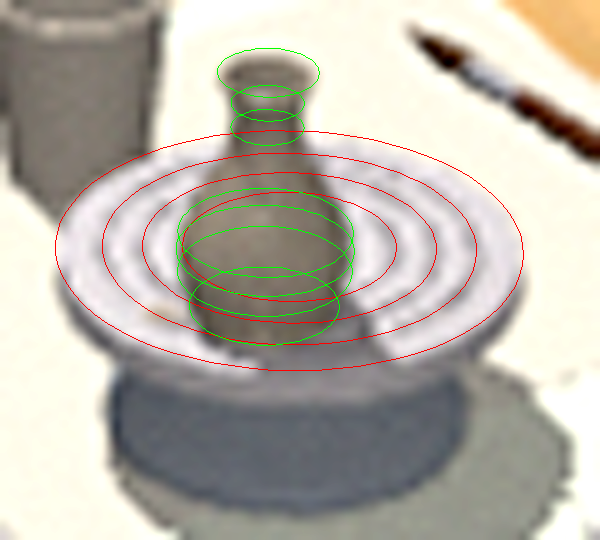

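Run:
```python
from h import *
s=load('pics/scene0.pkl')
print('jar base~',atz(s,[257,236],.0),'jar lid',atz(s,[255,217],.082))
p=np.array([.1235,.5354]);v=np.array([.531,.079]);d=np.array([.61,.79])
t=v-d*.062;print('target',t);n=16;dl=(t-p)/n*1e3;y0=1.344;yt=-.66
for i in range(n):
    y=y0+(yt-y0)*i/n
    print(i,(dl@[np.cos(y),np.sin(y)]).round(1),(dl@[np.sin(y),-np.cos(y)]).round(1),round((y0-yt)/n,4))
```

```text
jar base~ [ 0.59577902 -0.08822029  0.        ] jar lid [ 0.58482719 -0.0877395   0.082     ]
target [0.49318 0.03002]
0 -25.6 29.6 0.1253
1 -21.7 32.6 0.1253
2 -17.4 35.0 0.1253
3 -12.9 36.9 0.1253
4 -8.2 38.3 0.1253
5 -3.4 39.0 0.1253
6 1.5 39.1 0.1253
7 6.4 38.6 0.1253
8 11.2 37.5 0.1253
9 15.8 35.8 0.1253
10 20.1 33.6 0.1253
11 24.2 30.8 0.1253
12 27.8 27.5 0.1253
13 31.0 23.8 0.1253
14 33.8 19.8 0.1253
15 36.0 15.4 0.1253
```

```bash
python3 -m handwheel '{"delta_pos": [[-25.6,29.6,0],[-21.7,32.6,0],[-17.4,35,0],[-12.9,36.9,0],[-8.2,38.3,0],[-3.4,39,0],[1.5,39.1,0],[6.4,38.6,0]], "rotation": [[0,0,0.125],[0,0,0.125],[0,0,0.125],[0,0,0.125],[0,0,0.125],[0,0,0.125],[0,0,0.125],[0,0,0.125]], "claw": [1,1,1,1,1,1,1,1]}'
python3 -m handwheel '{"delta_pos": [[11.2,37.5,0],[15.8,35.8,0],[20.1,33.6,0],[24.2,30.8,0],[27.8,27.5,0],[31,23.8,0],[33.8,19.8,0],[36,15.4,0]], "rotation": [[0,0,0.125],[0,0,0.125],[0,0,0.125],[0,0,0.125],[0,0,0.125],[0,0,0.125],[0,0,0.125],[0,0,0.125]], "claw": [1,1,1,1,1,1,1,1]}'
cat > look.py <<'E'
from bench import robot
from h import *
import sys
tag=sys.argv[1]
for n in sys.argv[2:]:
    s=robot.snapshot(n);pickle.dump(s,open(f'pics/{n}{tag}.pkl','wb'));cv2.imwrite(f'pics/{n}{tag}.png',s['color'][:,:,::-1])
o=robot.get_obs();print(o['time'],o['tool_pos'].round(4),o['ee_rot'].round(4),o['wrist_force'].round(2),round(o['width'],4))
E
python3 look.py 1 wrist scene
```

```text
time: 1.15
tool_pos: [0.3091, 0.2822, 0.2052]
ee_rot: [3.142, 0.0, 0.34]
wrist_force: [0.7, -0.5, 0.4]
width: 0.0173
time: 2.15
tool_pos: [0.4948, 0.0302, 0.2051]
ee_rot: [3.142, 0.001, -0.66]
wrist_force: [-0.1, 0.6, -0.4]
width: 0.0003
2.25 [0.4955 0.0286 0.2044] [ 3.140e+00  4.000e-04 -6.612e-01] [ 0.83  0.14 -0.18] 0.0003
```

View pics/wrist1.png

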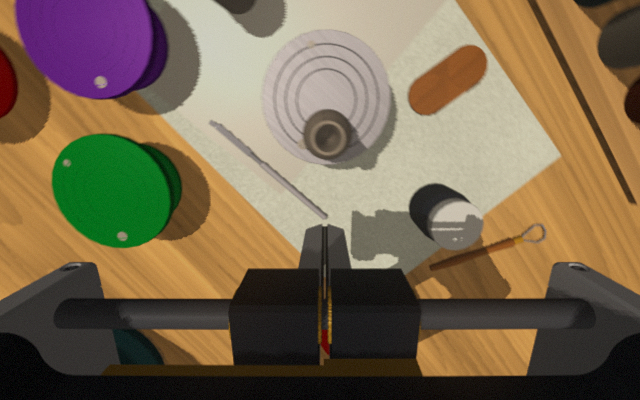

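The wrist view shows the wheel rings centred near (326,97), the vase lip at (327,133) and the closed fingertips at (325,230). The vase lies between the fingers and the wheel centre, on the push line. I'll measure it closer.

```bash
cat > m.py <<'E'
from h import *
prof=[(.022,0),(.026,.019),(.0105,.064),(.0145,.078)]
def overlay(cam,c,v,box,k,out):
    P=[(circ(c,r,.06),(0,0,255)) for r in (.032,.044,.056,.07)]+[(circ(v,r,.06+z),(0,255,0)) for r,z in prof]
    crop(cam,*box,k,out,P)
E
python3 - <<'E'
from m import *
s=load('pics/wrist1.pkl');print(s['eye'],s['rotation'])
crop(s,255,20,400,170,5,'pics/w1c.png')
c=atz(s,[326,97],.06);v=atz(s,[327,132.5],.138);print(c,v,(v-c)[:2])
overlay(s,c,v,(255,20,400,170),4,'pics/w1d.png')
E
```

```text
[0.54083192 0.0909541  0.38513503] [ 2.87622146e+00  1.10257920e-03 -6.61241960e-01]
[0.55712638 0.10941366 0.06      ] [0.53641995 0.08194378 0.138     ] [-0.02070643 -0.02746988]
```

View pics/w1d.png

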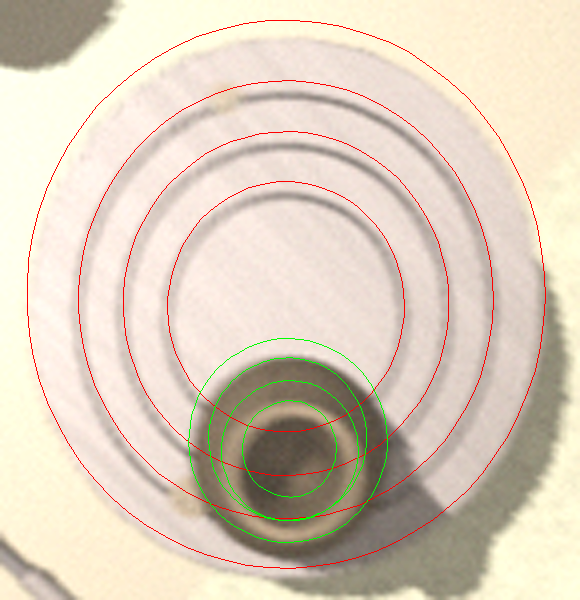

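Run:
```python
from m import *
s=load('pics/wrist1.pkl')
c=atz(s,[326,100.5],.06);v=atz(s,[327.3,136.6],.138);print(c,v,(v-c)[:2])
overlay(s,c,v,(255,20,400,170),4,'pics/w1e.png')
d=(c-v)[:2];d/=np.linalg.norm(d);print(np.linalg.norm((c-v)[:2]),d,'ang',np.degrees(np.arctan2(d[1],d[0])))
```

```text
[0.55492227 0.1065718  0.06      ] [0.53453643 0.0790936  0.138     ] [-0.02038584 -0.0274782 ]
0.03421452810123849 [0.5958242  0.80311489] ang 53.42859056773048
```

View pics/w1e.png

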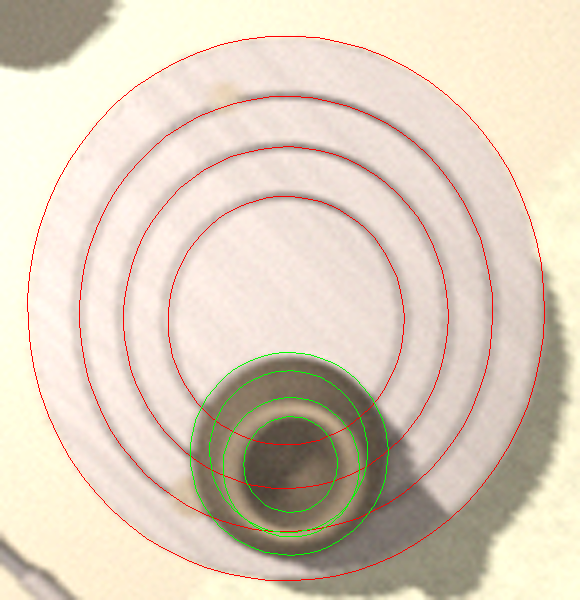

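The overlay now fits well. The vase is at (0.5345, 0.079) and the wheel at (0.555, 0.1066), so the offset is 34 mm, inside the stated 22–37 mm, along 53.4°. I descend behind the vase, clear of it and aligned with that line.

```bash
python3 -m handwheel '{"delta_pos": [[2.6,0,17],[0,0,17],[0,0,17],[0,0,17],[0,0,17],[0,0,17],[0,0,17],[0,0,17]], "rotation": [[0,0,-0.023],[0,0,0],[0,0,0],[0,0,0],[0,0,0],[0,0,0],[0,0,0],[0,0,0]], "claw": [1,1,1,1,1,1,1,1]}'
python3 look.py 2 wrist side scene
python3 - <<'E'
from h import *
crop(load('pics/side2.pkl'),300,140,390,230,7,'pics/d2c.png')
E
```

```text
time: 3.25
tool_pos: [0.4965, 0.0296, 0.0684]
ee_rot: [-3.141, -0.0, -0.633]
wrist_force: [-0.0, 0.1, 0.2]
width: 0.0006
3.4 [0.4956 0.0297 0.0681] [ 3.1403e+00  2.2000e-03 -6.3310e-01] [-0.24 -0.31 -0.26] 0.0005
```

View pics/wrist2.png

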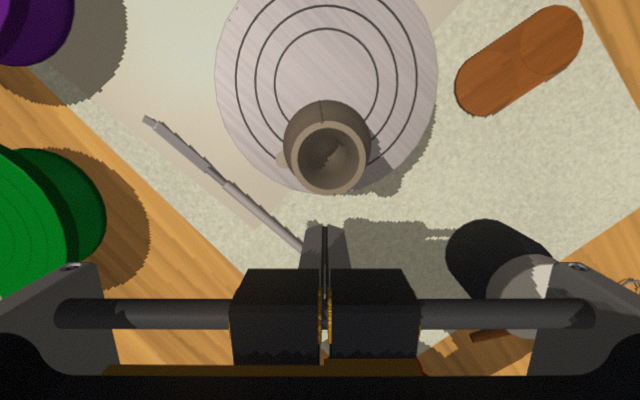

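View pics/d2c.png

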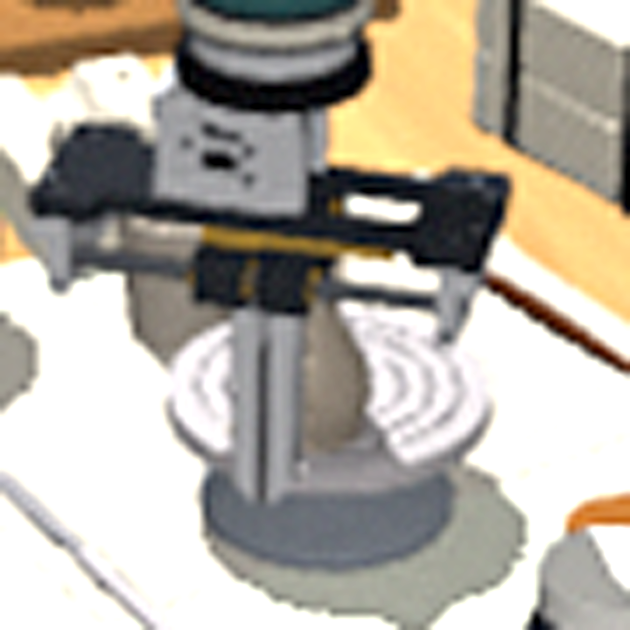

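The wrist view shows the fingertips at (325,228), the lip at (328,157) and the ring centre near (326,82). The fingers are behind the vase and clear of it. I check the same world estimate against this closer view.

Run:
```python
from m import *
s=load('pics/wrist2.pkl');print(s['eye'],s['rotation'])
c=[.5549,.1066];v=[.5345,.0791]
print(proj(s,[.4962,.0296,.069]),proj(s,[*c,.06]),proj(s,[*v,.138]))
overlay(s,c,v,(205,0,445,250),3,'pics/w2e.png')
```

```text
[0.54071885 0.09175471 0.24841196] [ 2.87647706e+00  4.74086358e-04 -6.34013678e-01]
[[325.78692835 237.17728883]] [[328.63780152  86.68564341]] [[330.81128002 157.67204422]]
```

View pics/w2e.png

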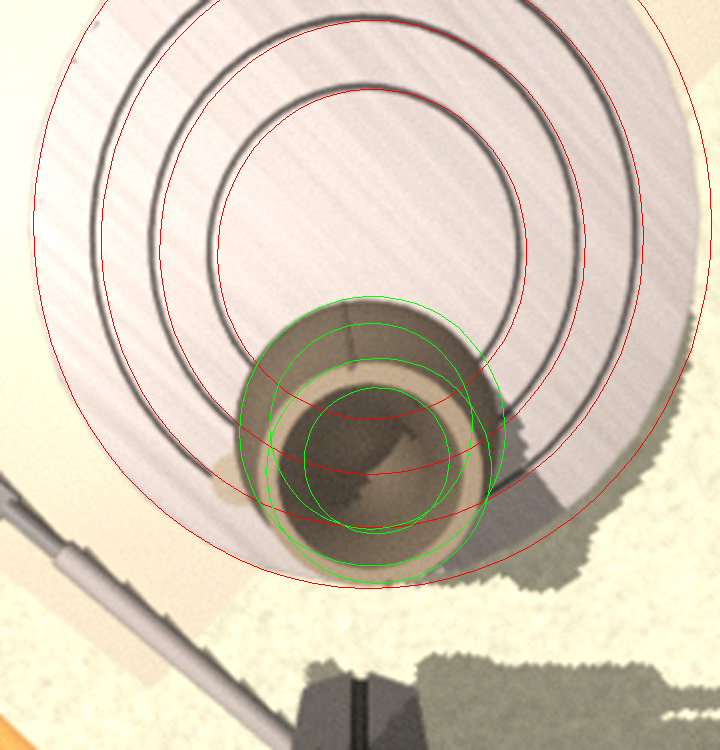

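```bash
cat >> m.py <<'E'
T=[([.1235,.5354,.2043],'pics/wrist0.pkl'),([.4952,.0292,.2047],'pics/wrist1.pkl'),([.4960,.0296,.0682],'pics/wrist2.pkl')]
def camtool(p,s): # eye in tool frame
    y=s['rotation'][2]; Rt=R.from_euler('xyz',[np.pi,0,y]).as_matrix()
    return Rt.T@(np.array(s['eye'])-p), Rt.T@rot(s)
E0=np.mean([camtool(np.array(p),load(f))[0] for p,f in T],0)
R0=camtool(np.array(T[0][0]),load(T[0][1]))[1]
Z0=.0685 # tcp height
def tool_cam(s): # camera dict in frame: X=tool x, Y=-tool y (push dir), Z up from table
    M=np.diag([1,-1,-1.])
    return dict(s,eye=M@E0+[0,0,Z0],rotation=R.from_matrix(M@R0).as_euler('xyz'))
E
python3 - <<'E'
from m import *
print([camtool(np.array(p),load(f))[0].round(4) for p,f in T])
s=tool_cam(load('pics/wrist2.pkl'));print(proj(s,[0,0,Z0]))
# ring 64 left(208,250) right(520,250) top(362,85); 88: left(151,245),right(577,245),top(362,17)
k=3;pts=[(209,250,.032),(520,250,.032),(362,86,.032),(152,245,.044),(577,245,.044),(365,17,.044),(93,230,.056),(636,230,.056)]
W=np.array([atz(s,[205+(u+.5)/k-.5,(v+.5)/k-.5],.06)[:2] for u,v,_ in pts]);r=np.array([p[2] for p in pts])
f=lambda c:np.hypot(*(W-c).T)-r
o=least_squares(f,[0,.1]);c=o.x;print(c,(f(c)*1e3).round(1))
# lip outer: left(258,470) right(487,470) top(372,358) bottom(372,583)
v=atz(s,[205+372.5/k-.5,(470+.5)/k-.5],.138);print(v)
overlay(s,c,v,(205,0,445,250),3,'pics/w2f.png')
E
```

```text
[array([ 0.0008, -0.0771, -0.1802]), array([-0.0019, -0.0768, -0.1804]), array([-0.0008, -0.0766, -0.1802])]
[[325.62333396 237.26036159]]
[0.00022059 0.09787615] [ 0.2  0.2 -0.  -0.  -0.  -0.   0.2  0.2]
[0.00089193 0.06344039 0.138     ]
```

View pics/w2f.png

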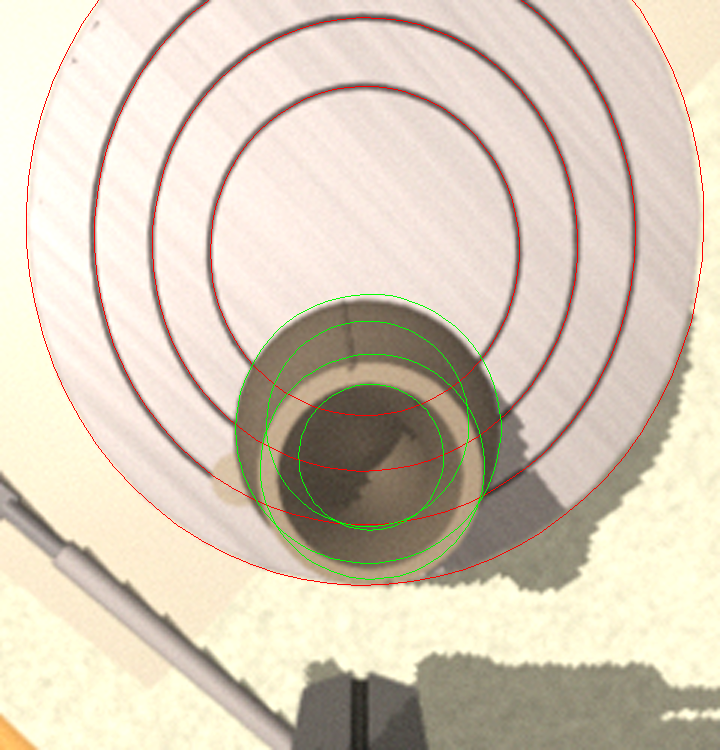

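The wheel fits to 0.2 mm in the tool frame: wheel at (0.2, 97.9) mm and vase at about (1.1, 63) mm, 35 mm off. I turn by −0.025 rad and shift +2.7 mm to align, then close in. The vase contact should come at about 29 mm of travel.

```bash
python3 -m handwheel '{"delta_pos": [[2.7,-4,0],[0,-5,0],[0,-5,0],[0,-5,0],[0,-3,0],[0,-2,0],[0,-1,0],[0,-1,0]], "rotation": [[0,0,-0.025],[0,0,0],[0,0,0],[0,0,0],[0,0,0],[0,0,0],[0,0,0],[0,0,0]], "claw": [1,1,1,1,1,1,1,1]}'
python3 look.py 3 wrist
cat > fitw.py <<'E'
# automatic-ish: given ring pts are refined by dark-line search around predicted ring, vase from given lip guess
from m import *
import sys
def ringfit(s,c):
    g=cv2.cvtColor(s['color'],cv2.COLOR_RGB2GRAY).astype(np.float32);g=cv2.GaussianBlur(g,(0,0),.8)
    for it in range(3):
        W=[];r=[]
        for rr in (.032,.044,.056):
            for t in np.linspace(0,2*np.pi,73)[:-1]:
                dr=np.linspace(-.005,.005,41) if it==0 else np.linspace(-.003,.003,41)
                P=np.c_[c[0]+(rr+dr)*np.cos(t),c[1]+(rr+dr)*np.sin(t),0*dr+.06]
                q=proj(s,P).astype(np.float32)
                if q.min()<2 or q[:,0].max()>637 or q[:,1].max()>240: continue
                I=cv2.remap(g,q[:,0].copy(),q[:,1].copy(),cv2.INTER_LINEAR).ravel()
                i=I.argmin()
                if 3<i<37 and I[:3].mean()-I[i]>25 and I[-3:].mean()-I[i]>25: W.append(P[i,:2]);r.append(rr)
        W=np.array(W);r=np.array(r);f=lambda c:np.hypot(*(W-c).T)-r
        o=least_squares(f,c,loss='soft_l1',f_scale=.0005);c=o.x
    print('wheel',(c*1e3).round(2),'n',len(r),'rms',(np.sqrt((f(c)**2).mean())*1e3).round(2));return c
E
python3 - <<'E'
from fitw import *
s=tool_cam(load('pics/wrist2.pkl'));c=ringfit(s,[.0002,.098])
s=tool_cam(load('pics/wrist3.pkl'));c=ringfit(s,[0.,.072])
overlay(s,c,[0,.037],(205,0,445,250),3,'pics/w3f.png')
E
```

```text
time: 4.4
tool_pos: [0.5135, 0.0494, 0.0694]
ee_rot: [3.142, 0.0, -0.608]
wrist_force: [0.1, -0.5, -0.4]
width: 0.0004
4.45 [0.5135 0.0495 0.0695] [-3.1415e+00  1.0000e-04 -6.0800e-01] [ 0.01 -0.26 -0.24] 0.0006
wheel [-3.000e-02  9.787e+01] n 146 rms 0.14
wheel [-0.33 71.76] n 166 rms 0.13
```

View pics/w3f.png

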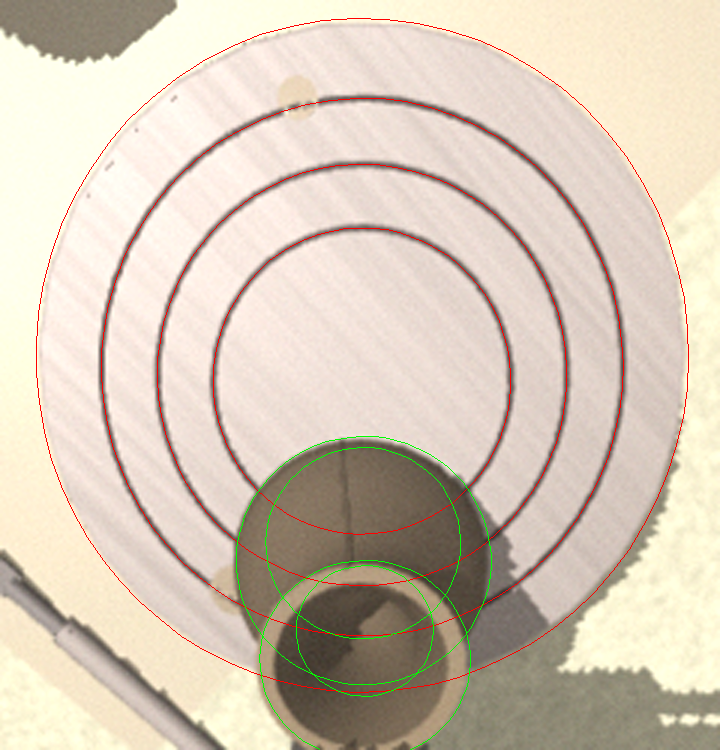

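The vase (≈0, 37 mm) and wheel (−0.3, 71.8 mm) now lie on the push axis. I push gently at 2 mm per row.

```bash
python3 -m handwheel '{"delta_pos": [[0,-1,0],[0,-1.5,0],[0,-1.5,0],[0,-2,0],[0,-2,0],[0,-2,0],[0,-2,0],[0,-2,0]], "rotation": [[0,0,0],[0,0,0],[0,0,0],[0,0,0],[0,0,0],[0,0,0],[0,0,0],[0,0,0]], "claw": [1,1,1,1,1,1,1,1]}'
python3 look.py 4 wrist
python3 - <<'E'
from fitw import *
s=tool_cam(load('pics/wrist4.pkl'));c=ringfit(s,[-.0003,.0578])
overlay(s,c,[-.0002,.034],(205,0,445,250),3,'pics/w4f.png')
E
```

```text
time: 5.45
tool_pos: [0.5216, 0.061, 0.0695]
ee_rot: [-3.141, 0.0, -0.608]
wrist_force: [0.6, -1.0, -0.1]
width: 0.0003
5.5 [0.5217 0.0612 0.0695] [-3.1412  0.     -0.6078] [-0.55 -0.46 -0.14] 0.0005
wheel [-0.31 57.52] n 156 rms 0.13
```

View pics/w4f.png

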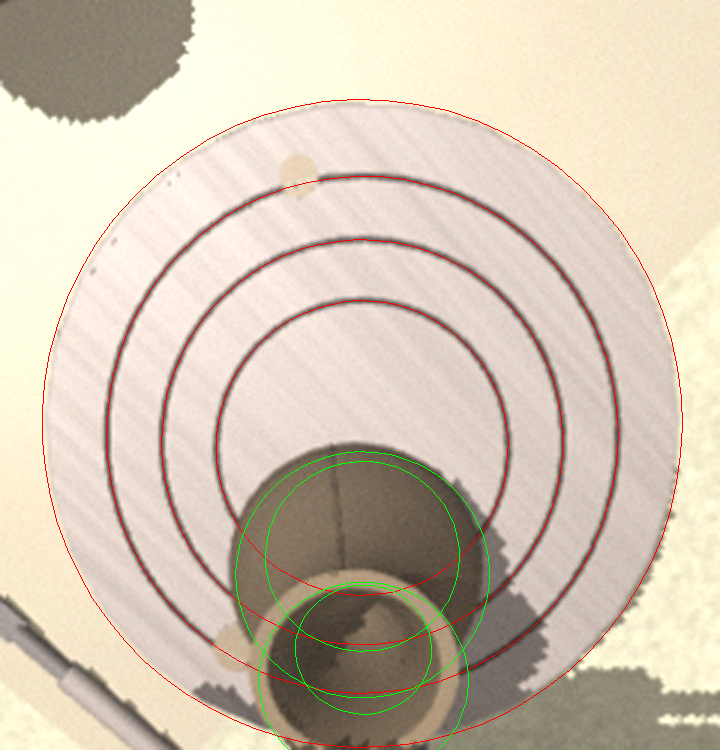

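The vase slides, but it has drifted about 1.2 mm left: it is now at about (−1.4, 35.5) mm with the wheel at (−0.3, 57.5). Contact is at about 35.5 mm from the TCP. I back off, shift and turn to correct, then push about 9 mm further.

```bash
python3 -m handwheel '{"delta_pos": [[0,4,0],[-4.2,0,0],[0,-2,0],[0,-2,0],[0,-2,0],[0,-2,0],[0,-2.5,0],[0,-2.5,0]], "rotation": [[0,0,0],[0,0,0.05],[0,0,0],[0,0,0],[0,0,0],[0,0,0],[0,0,0],[0,0,0]], "claw": [1,1,1,1,1,1,1,1]}'
python3 look.py 5 wrist
python3 - <<'E'
from fitw import *
s=tool_cam(load('pics/wrist5.pkl'));c=ringfit(s,[.001,.0485])
overlay(s,c,[.001,.0355],(205,0,445,250),3,'pics/w5f.png')
E
```

```text
time: 6.5
tool_pos: [0.5238, 0.0704, 0.0695]
ee_rot: [-3.142, 0.0, -0.658]
wrist_force: [-1.0, -1.8, 0.8]
width: 0.0008
6.55 [0.524  0.0706 0.0695] [-3.1412 -0.     -0.6578] [ 0.53 -0.8   0.55] 0.0006
wheel [ 0.77 48.75] n 153 rms 0.14
```

View pics/w5f.png

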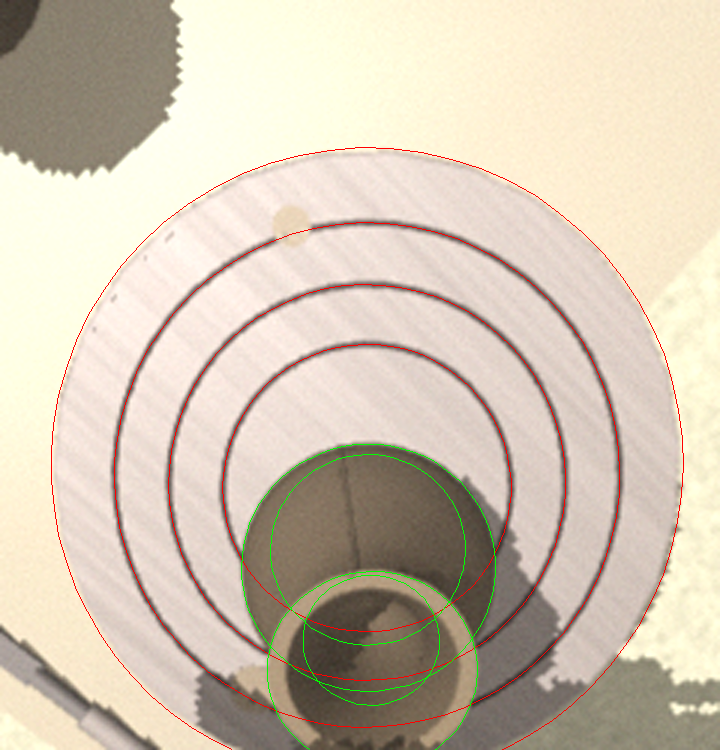

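The overlay sits right on the vase, at (1.0, 35.5), with the wheel at (0.8, 48.7) and no drift this time. That leaves 13 mm, so I continue for 9.

```bash
python3 -m handwheel '{"delta_pos": [[0,-1,0],[0,-1,0],[0,-1.5,0],[0,-1.5,0],[0,-1.5,0],[0,-1.5,0],[0,-1,0],[0,0,0]], "rotation": [[0,0,0],[0,0,0],[0,0,0],[0,0,0],[0,0,0],[0,0,0],[0,0,0],[0,0,0]], "claw": [1,1,1,1,1,1,1,1]}'
python3 look.py 6 wrist
python3 - <<'E'
from fitw import *
s=tool_cam(load('pics/wrist6.pkl'));c=ringfit(s,[.001,.040])
overlay(s,c,[.001,.0355],(205,0,445,250),3,'pics/w6f.png')
E
```

```text
time: 7.55
tool_pos: [0.5293, 0.0776, 0.0695]
ee_rot: [-3.141, 0.0, -0.658]
wrist_force: [-1.0, -1.3, 0.0]
width: 0.0004
7.6 [0.5293 0.0775 0.0695] [-3.1412  0.     -0.658 ] [-0.53 -0.79  0.17] 0.0006
wheel [ 0.82 39.65] n 146 rms 0.14
```

View pics/w6f.png

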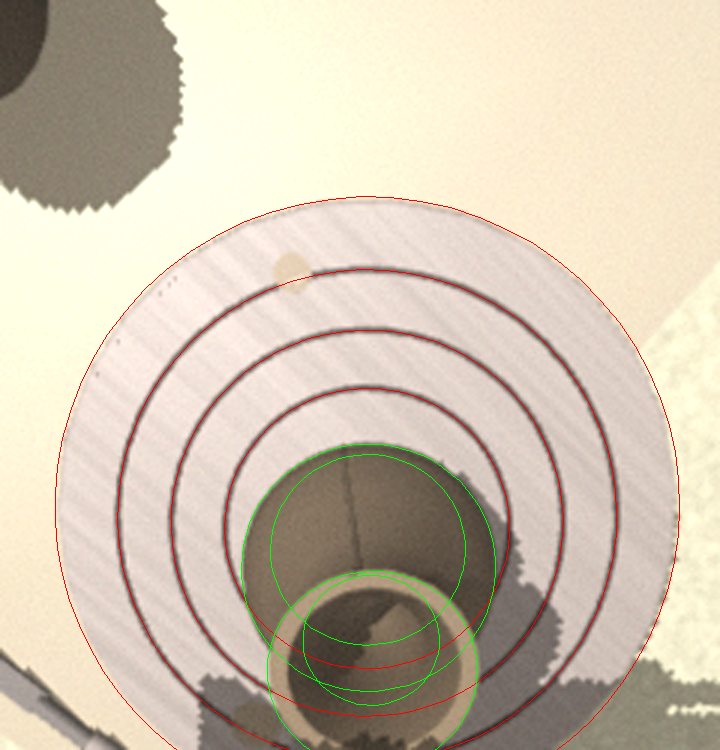

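4.1 mm left. I finish the push, then back straight away.

```bash
python3 -m handwheel '{"delta_pos": [[0,-1,0],[0,-1,0],[0,-1,0],[0,-1.1,0],[0,0,0],[0,3,0],[0,10,0],[0,20,0]], "rotation": [[0,0,0],[0,0,0],[0,0,0],[0,0,0],[0,0,0],[0,0,0],[0,0,0],[0,0,0]], "claw": [1,1,1,1,1,1,1,1]}'
python3 look.py 7 wrist scene side
python3 - <<'E'
from fitw import *
s=tool_cam(load('pics/wrist7.pkl'));c=ringfit(s,[.001,.0685])
overlay(s,c,c,(205,0,445,250),3,'pics/w7f.png')
E
```

```text
time: 8.6
tool_pos: [0.511, 0.054, 0.0694]
ee_rot: [3.142, 0.0, -0.657]
wrist_force: [0.0, -0.2, -0.0]
width: 0.0004
8.75 [0.5108 0.0536 0.0695] [-3.1414e+00  1.0000e-04 -6.5980e-01] [ 0.22  0.28 -0.76] 0.0004
wheel [ 0.95 68.83] n 184 rms 0.14
```

View pics/w7f.png

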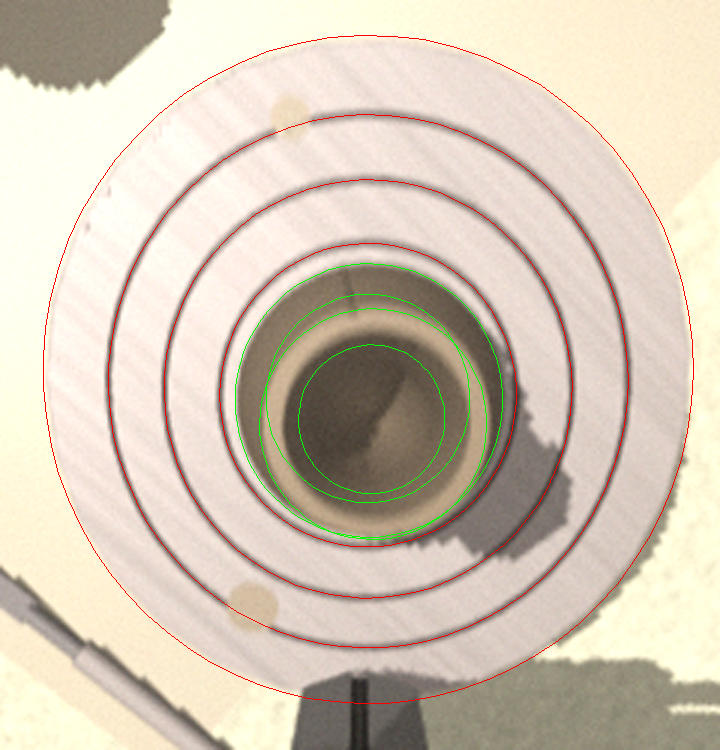

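The overlay drawn at the wheel's centre coincides with the vase to about 0.5 mm. I lift away and check with the other cameras.

```bash
python3 -m handwheel '{"delta_pos": [[0,10,-5],[0,10,-15],[0,0,-20],[0,0,-20],[0,0,-20],[0,0,-20],[0,0,-20],[0,0,0]], "rotation": [[0,0,0],[0,0,0],[0,0,0],[0,0,0],[0,0,0],[0,0,0],[0,0,0],[0,0,0]], "claw": [1,1,1,1,1,1,1,1]}'
python3 look.py 8 scene side wrist
python3 - <<'E'
from m import *
s=load('pics/scene8.pkl');c=[.55244,.10916]
a=load('pics/scene0.pkl')
overlay(s,c,c,(298,192,368,264),8,'pics/s8e.png')
crop(s,220,180,460,320,3,'pics/s8c.png')
crop(load('pics/side8.pkl'),318,170,378,224,10,'pics/d8.png')
E
```

```text
time: 9.75
tool_pos: [0.5005, 0.0384, 0.1925]
ee_rot: [-3.138, -0.005, -0.658]
wrist_force: [-0.4, -0.1, -0.3]
width: 0.0002
9.9 [0.4989 0.0386 0.1889] [ 3.1411e+00  8.0000e-04 -6.5810e-01] [0.42 0.45 0.69] 0.001
```

View pics/s8e.png

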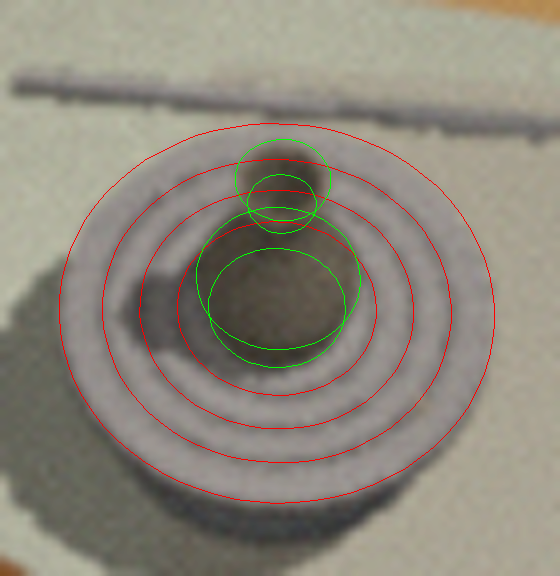

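View pics/s8c.png

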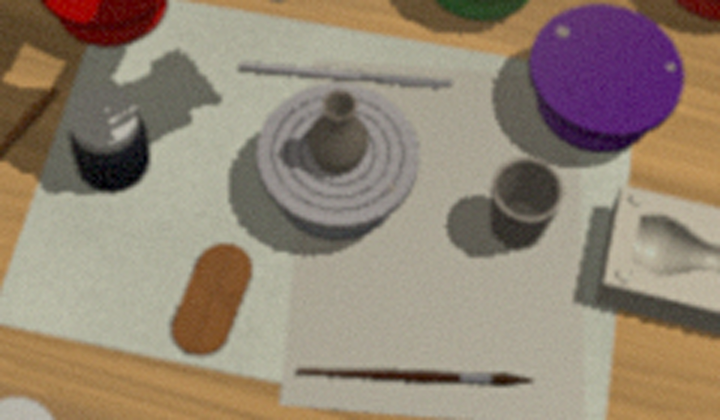

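View pics/d8.png

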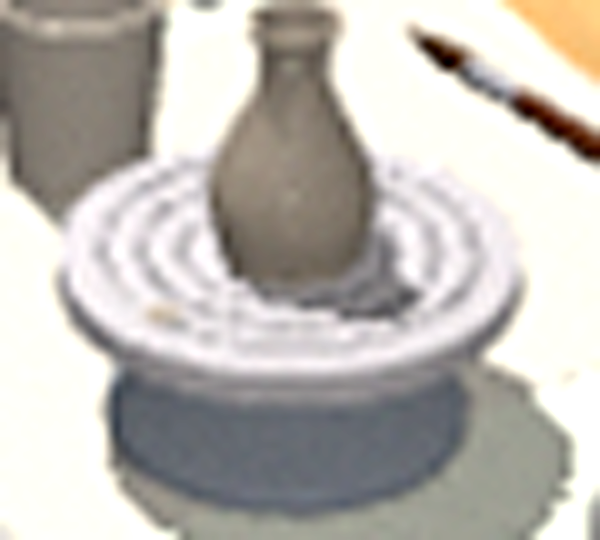

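The scene crop shows the lip at about (290,175) against the overlay's (283,180), so it agrees within about 1–2 mm. The side crop shows the vase axis at column 290, matching the wheel's 290. The jar, beaker, rib, brush and knife have not moved. One last check from the raised wrist camera.

Run:
```python
import m
from fitw import *
m.Z0=.190
s=m.tool_cam(load('pics/wrist8.pkl'));c=ringfit(s,[.001,.0885])
overlay(s,c,c,(255,20,400,170),4,'pics/w8f.png')
```

```text
wheel [ 0.53 89.11] n 159 rms 0.26
```

View pics/w8f.png

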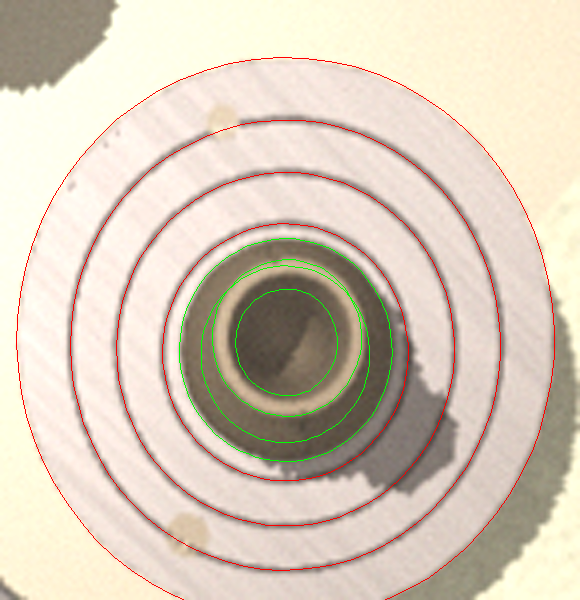

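The vase is concentric with the rings to within about 1 mm, upright, with the hand clear. I'm handing the job in.

```bash
python3 -c "
from bench import robot
print(robot.get_obs()['qvel'].round(4)); print(robot.close_job())"
```

```text
[ 0.0012  0.0084  0.0119 -0.0013 -0.001   0.0006]
the job is handed in; nothing more can be done
None
```

I nudged the vase about 35 mm to the wheel's centre with the closed fingertips at belly height. It took one sideways correction partway for a 1.2 mm drift. I then backed off, lifted clear and handed the job in at about 10 s.

- **Centring:** in the raised and the low wrist views, the outlines drawn at the wheel's axis match the vase to about 0.5–1 mm, against the 5 mm limit. The coarser scene camera suggests up to about 1–2 mm, and the side view agrees roughly.
- **Vase:** it stands upright in every view. The wrist force readings, taken after each push, stayed near 2 N or below, but the finger contact force itself was not measured.
- **Other things:** in the last scene picture the jar, beaker, rib, brush and knife look unmoved. The mould is only partly in that crop and looks the same there. The loop tool was in shadow, so I did not check it by picture; the hand never came down near it.

The absolute positions from the scene and side cameras disagreed by about 4–5 mm at the start. I therefore worked only from the offset between vase and wheel within each picture.

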